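# Clamp the jar and unscrew its lid, holding it over the mouth

## Task

Turn the jar clamp's selector clockwise to the three-dot mark so that its jaw grips the jar, then unscrew the tight lid anticlockwise until its threads let go, without the jar turning in the clamp or the things round about being disturbed. Lift the lid straight up and finish still holding it in the gripper: level, centred over the jar, its lower edge clear of the mouth by about 1 to 2 cm; do not put it down or let it go, and leave the selector at three dots.

Things in the scene. Friction and masses are not known exactly. Their poses are not given: they have to be found in the camera images.
- jar_clamp: grey bench clamp fixed to the worktop, base plate 110 mm (x) by 264 mm (y), 12 mm thick; origin on the worktop under the plate. Its +x points away from the robot (yaw within 0.5 rad of 0). The jar stands near (0, 58 mm) between a V block at the +y end and a sliding jaw with rubber pad (both 45 mm high); cam housing 88 x 86 mm, 36 mm high, at (0, -88 mm) carries the selector and its dots
- selector (a joint): selector angle, rad, grows clockwise from above: 0 at one dot (jaw open), 0.7 two dots, 1.4 three dots (jaw grips jar; end stop 1.42). Between the marks it clicks over detent bumps (about 0.2 N m, 0.3 on the way to three dots, where the jaw's spring adds). Let go past the last bump, it stays at three dots (may settle back to 1.3). Starts near one or two dots
- selector_grip (a point): on the selector's vertical axis, 56 mm above the worktop, in the bar to grip: black bar 46 mm long (52 mm with its pointed end), 14 mm thick, from 44 to 67 mm above the worktop, on a 54 mm disc. x axis along the bar to the pointed end, z up. Dots on the housing: one dot 0.7 rad left of the clamp's +x seen from the axis, two dots along +x, three dots 0.7 rad right
- jar: round white ceramic jar, 0.4 kg, loose; body 68 mm wide, 44 mm high, neck 40 mm wide; origin at the centre of its base, 12 mm above the worktop, z up. It turns with the lid unless clamped; clamping shifts it up to 3 mm towards the V block. Three tabs on its neck, undersides 60 mm above its base, 5 mm thick, hold down the lid's lugs
- jar_mouth (a point): centre of the jar's mouth: top of its sprung black rubber seal when free, 79 mm above the jar's base. With the lid on, the seal is pressed down 3 mm and pushes the lid up with about 12 N
- jar_side (a point): point on the outside of the jar's wall, 34 mm from its axis and 30 mm above its base: shows whether the jar has turned
- lid: round aluminium twist-off lid, ribbed skirt, 58 mm outside, 27 mm high, 50 g, loose; origin at the centre of its lower edge (52 mm above the jar's base when on), z up. Lid yaw minus jar yaw starts at -0.36 to -0.14 rad; unscrew anticlockwise (yaw grows), about 0.3 N m. Its three lugs are free of the tabs from 0.62 to 1.2 rad, so a turn of 1.1 rad frees it; beyond are stops
- lid_top (a point): centre of the lid's flat top, 27 mm above its lower edge. Once free the seal lifts the lid up to 3 mm and it comes straight up (keep that yaw); the lugs clear the tabs after 13 mm, the lower edge clears the mouth after 27 mm
- tape_roll: bystander: tan roll of tape, 62 mm wide, 19 mm high, origin under its centre; leave alone
- pick_pot: bystander: blue-grey pot of picks, 48 mm wide, 79 mm high, origin under its centre; leave alone
- marker0: bystander: white marker pen, 138 mm long, origin under its centre; leave alone
- cheese_portion3: bystander: wedge of cheese, 58 x 111 x 44 mm, origin under its centre; leave alone
Mind the look-alikes: they are no part of the job. Several things have the shape of the lid; the one meant has the colours described above.

How it is judged:
On the way, in this order (a step that is already met when the one before it is completed fails the run):
1. the selector stands at the three-dot mark, the lid still on (value of joint selector above 1.25 rad and z of lid in the frame of jar below 0.056 m), for 0.2 s.
2. the lid has come free of the threads and lifts off, the jar clamped (z of lid in the frame of jar above 0.066 m and value of joint selector above 1.25 rad), for 0.1 s.
At the end, for the whole second after the job is handed in: The lid is held still by the gripper alone, not touching the jar, level within 0.2 rad, within 12 mm of the mouth's centre, its lower edge 3 to 35 mm above the mouth; the jar stands upright on the clamp's plate and the selector is at three dots (above 1.25 rad) (z of lid in the frame of jar_mouth between 0.003 and 0.035 m and horizontal distance between lid and jar_mouth below 0.012 m and angle between lid's own z axis and vertical below 0.2 rad and contact force between lid and the fingers above 1 N and contact force between lid and jar below 0.1 N and linear speed of lid below 0.03 m/s and value of joint selector above 1.25 rad and z of jar in the frame of jar_clamp below 0.016 m and angle between jar's own z axis and vertical below 0.1 rad); the arm keeps its last pose, push and grip.
It fails at once if the jar turns in the clamp (its side moves more than 15 mm) (distance of jar_side from where it was at the start of the episode above 0.015 m).
It fails at once if a bystander is moved more than 30 mm (distance of any of tape_roll, pick_pot, marker0, cheese_portion3 from where it was at the start of the episode above 0.03 m).
It also fails if it takes over 51 s, if anything falls off the work surface, if the arm or the gripper's body presses on something with over 40 N, if the wrist force passes 120 N, or if a joint passes its speed limit or range.

## Robot

A 6-joint arm with a two-finger parallel gripper is mounted at the origin on a cart in front of the work surface, level with it; the furniture and walls round the work are solid. World frame = base frame: x ahead of the robot, y to its left, z up, the work surface at z = 0. Lengths are in m, angles in rad, forces in N, time in s.
With the tool pointing down it reaches from about 0.3 to 0.775 m from the base axis. Payload 14.6 kg.
Tool frame: the origin (TCP) lies at the very end of the fingers, on their centre line; the grasp point (between the pads) lies 19 mm behind it; z points along the fingers, x is the direction in which the jaws open and shut, and the axes are right-handed (so a half turn about z gives the same grasp; the last joint's range is limited). The gripper opens to 94 mm and grips with 3 to 60 N. Pads are 16 mm wide; open, the fingers measure 119 mm over their backs; the gripper's body (75 mm by 177 mm) begins 78 mm behind the grasp point.
Start: joints at [1.256, 0.3, 1.521, -0, 1.321, -0.067], TCP at [0.135, 0.533, 0.205] pointing down, gripper open.
Joint ranges: [-3.03, 3.03], [-0.79, 2.21], [0.23, 2.52], [-1.04, 4.18], [0, 3.07], [-2.55, 2.55]. Speed limits (rad/s): [2.22, 2.22, 2.57, 3.14, 3.14, 3.14].

## Interface

Orientations are given as a rotation vector (axis times angle).
In Python, from station import env gives the robot as it stands.
- The arm moves only by the tool carry_out, never from a script. Its argument "increments" is a list of rows, each a list of 7 numbers: the closure, from 0 (fully open) to 1 (shut), then the shift along the tool's x, y, z in mm, then the turn, a rotation vector about the tool's x, y, z in rad. In form: [[jaw, dx, dy, dz, ax, ay, az], ...]. A call has 1 to 12 rows; each row is the pose to reach, as a shift and turn from the pose commanded when the call began, along the tool's axes at that moment; what a row does not reach only later rows make up. A row lasts 1/8 s, in which the tool goes at most 62.5 mm and 10.7 degrees, less where a joint would pass 70% of its speed; a pose out of reach is approached as far as the arm can. A call with a gripper value outside its range is refused whole. The fingers move at their own pace and stop on an object; the grip force is fixed at half the most. Time passes only in rows, so rows that repeat a pose let the fingers close. It gives the time, the measured TCP pose, the force and the opening at its end, in the units of the state.
- env.read_state(): the state, without advancing time (a new reading comes with each control period).
- env.camera(name): name is "scene" or "top"; returns (picture, depth): 420x560x3 uint8, blue, green, red; 420x560 float32, m along the optical axis (not along the pixel's ray), 0 where there is no reading.
- env.camera_model(name): a dict with "fx", "fy", "cx", "cy" (pixels), "k1" (the pictures are not rectified: a ray, as slopes to the right and down, at radius r is drawn at 1 + k1 r^2 times it, then the intrinsics apply), "R" (3x3) and "t" (3): a world point X has camera coordinates R X + t. Camera axes: x right, y down, z forward; pixel columns grow to the right and rows downward; lengths in m; the calibration is good to about 2 mm. A picture is of the moment at which its call begins. camera_model takes no time and is no camera call.
- env.hand_in(): hands the job in, once; it reports no verdict.
Trained networks look in the newest picture that a camera, given by its name, has taken for a name from the list of things; names that differ only in an ending like _2 or _b are one class to them, and where a whole thing is asked for, a point or a joint stands for the part that bears it (a point fixed in the world has none). Each returns a list of dicts, best first, with "score" (0 to 1); they miss things now and then, are a little off and sometimes report something else, mostly with a low value. They report only what shows in the picture. A call takes as long as a camera call. They do not tell look-alikes from the thing itself.
- env.search_frame(name, camera): "xyz" ([x, y, z] in m, in the coordinates of the camera as it stood for that picture, good to about 4 mm: the middle of the surface that is visible of it).
The state is a dict: "clock": time; "q": joint angles; "qd": joint speeds; "joint_torque": joint torques, N m; "tcp_pos": TCP position; "orientation": TCP orientation; "contact_force": force on the tool from outside, world axes, zero at the start; "torque": the same for the moment, N m; "grip_width": finger opening in m.
Only numpy, scipy, OpenCV 4.12 (cv2) and the standard library are available. Lean on these libraries where they do the work, as an engineer would, in place of code of your own. Each camera call takes 0.05 s, during which the arm holds its last target.

## Working session

There is one attempt and no reset: what is moved stays moved. The work goes in short steps, Python scripts to look and compute and a tool call to move; the robot and the scene stay as the last step left them, time stands still between calls to the robot, and variables do not carry over. Pictures are saved under pics/ and viewed, and the job is handed in when it is done.

Besides the shell and the picture viewer there is one more tool, called after "Call:" as name([rows], argument=value, ...), one row to a line, values as JSON. carry_out: Moves the arm, as the interface text tells. Its arguments: {"type":"object","properties":{"increments":{"type":"array","items":{"type":"array","items":{"type":"number"}}}},"required":["increments"]}

```bash
ls; mkdir -p pics; python3 - <<'E'
from station import env
import cv2,numpy as np
for n in("scene","top"):
    p,d=env.camera(n); cv2.imwrite(f"pics/{n}0.png",p); np.save(f"{n}0.npy",d)
    m=env.camera_model(n);print(n,m)
    for k in["lid","selector_grip","jar","jar_clamp","tape_roll","pick_pot","marker0","cheese_portion3"]:
        try:
            for r in env.search_frame(k,n)[:4]:
                X=np.array(m["R"]).T@(np.array(r["xyz"])-np.array(m["t"]));print(k,round(r["score"],2),X.round(4))
        except Exception as e: print(k,e)
print(env.read_state())
E
```

```text
pics
scene {'fx': 392.76276195489527, 'fy': 392.76276195489527, 'cx': 278.5697429248866, 'cy': 210.14709878743975, 'k1': -0.07565838584681965, 'R': array([[-0.83836822, -0.54509066,  0.00385939],
       [-0.3813582 ,  0.58145371, -0.71866369],
       [ 0.38949281, -0.60397661, -0.69534711]]), 't': array([0.43439146, 0.36100906, 0.62102766])}
lid 0.86 [0.6851 0.0585 0.0248]
lid 0.74 [ 0.5588 -0.0478  0.0918]
lid 0.71 [0.4288 0.0121 0.0227]
selector_grip 0.69 [ 0.561  -0.1899  0.052 ]
jar 0.65 [ 0.5459 -0.0296  0.0537]
jar_clamp 0.64 [ 0.5409 -0.1213  0.0235]
jar_clamp 0.48 [ 0.5605 -0.1918  0.0504]
tape_roll 0.85 [ 0.6747 -0.2302  0.0167]
pick_pot 0.78 [ 0.6986 -0.0348  0.0399]
marker0 0.56 [ 0.4664 -0.1317  0.018 ]
cheese_portion3 0.87 [ 0.6853 -0.1184  0.0386]
top {'fx': 415.88603820913147, 'fy': 415.88603820913147, 'cx': 272.75150160490625, 'cy': 196.73020614616664, 'k1': 0.02876038829180451, 'R': array([[ 0.00544238, -0.99988642, -0.01405421],
       [-0.99017636, -0.00342478, -0.13978215],
       [ 0.13971815,  0.0146769 , -0.99008254]]), 't': array([-0.10108171,  0.60354207,  0.
[... 465 characters left out ...]
0.1238  0.0397]
{'clock': 0.9, 'q': array([ 1.25636558e+00,  2.99870153e-01,  1.52096306e+00,  1.44758452e-05,
        1.32074119e+00, -6.66143713e-02]), 'qd': array([ 1.06262302e-04, -1.40731325e-03,  1.70326010e-03,  4.60704776e-04,
        8.49327256e-04, -9.99327678e-05]), 'joint_torque': array([ 7.23860339e-04, -5.31645441e+01, -3.52912724e+01,  7.09020789e-02,
        2.13918061e-02, -6.25038615e-05]), 'tcp_pos': array([0.13491356, 0.53319151, 0.2054776 ]), 'orientation': array([-2.47894731e+00, -1.92984128e+00, -1.14044354e-05]), 'contact_force': array([ 0.47050417,  0.57685025, -0.14468585]), 'torque': array([ 0.00618261, -0.02380517,  0.01333938]), 'grip_width': 0.09383837485504332}
```

View pics/scene0.png

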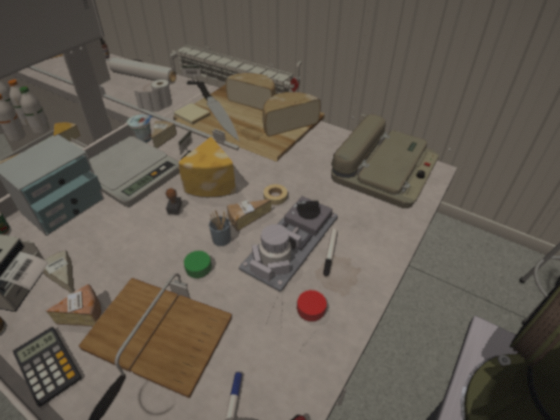

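View pics/top0.png

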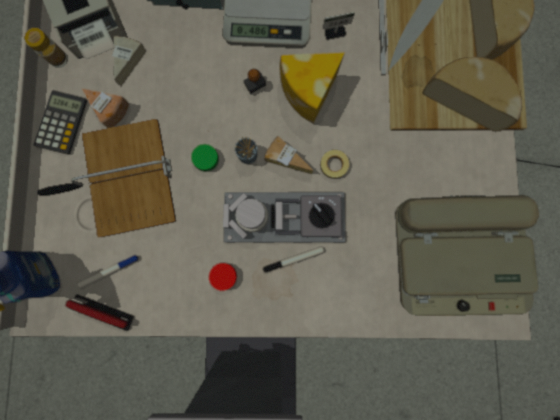

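```bash
python3 - <<'E'
import cv2
p=cv2.imread("pics/top0.png");cv2.imwrite("pics/topc0.png",cv2.resize(p[150:370,200:460],None,fx=3,fy=2.7,interpolation=cv2.INTER_CUBIC)[:600,:800])
E
```

```text
(no output)
```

View pics/topc0.png

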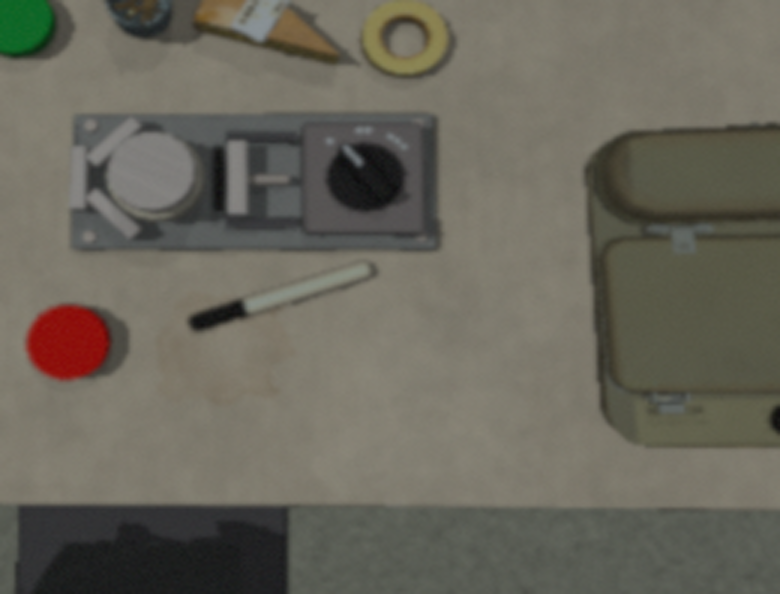

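The top picture shows the clamp nearly aligned with the world axes. The aluminium lid is at about (251, 214), and the selector at (322, 216) points at one dot. The red lid (222, 277) and green lid (205, 158) are look-alikes. Next I'll measure precisely.

```bash
cat > h.py <<'E'
import numpy as np,cv2
from station import env
def ray(n,uv):
    m=env.camera_model(n);uv=np.atleast_2d(np.array(uv,float))
    K=np.array([[m["fx"],0,m["cx"]],[0,m["fy"],m["cy"]],[0,0,1]])
    p=cv2.undistortPoints(uv[:,None],K,np.array([m["k1"],0,0,0.]))[:,0]
    d=np.c_[p,np.ones(len(p))]; R=np.array(m["R"]);t=np.array(m["t"])
    return -R.T@t, d@R
def onz(n,uv,z):
    o,d=ray(n,uv);return o+d*((z-o[2])/d[:,2])[:,None]
def cloud(n,dep):
    v,u=np.mgrid[:420,:560];o,d=ray(n,np.c_[u.ravel(),v.ravel()])
    return (o+d*dep.ravel()[:,None]).reshape(420,560,3)
def proj(n,X):
    m=env.camera_model(n);K=np.array([[m["fx"],0,m["cx"]],[0,m["fy"],m["cy"]],[0,0,1]])
    return cv2.projectPoints(np.atleast_2d(np.array(X,float)),cv2.Rodrigues(np.array(m["R"]))[0],np.array(m["t"]),K,np.array([m["k1"],0,0,0.]))[0][:,0]
E
python3 - <<'E'
from h import *
f=lambda L:[(200+x/3,150+y/2.7) for x,y in L]
print("plate",onz("top",f([(75,113),(438,115),(440,249),(70,250)]),.012).round(4))
print("lid",onz("top",f([(153,174)]),.091).round(4))
print("sel bar",onz("top",f([(365,177),(345,150),(385,200)]),.067).round(4), "disc",onz("top",f([(365,177)]),.044).round(4))
print("dots",onz("top",f([(329,141),(363,131),(397,141)]),.048).round(4))
print("pen",onz("top",f([(195,323),(372,268)]),.01).round(4))
for n in("top","scene"):
    P=cloud(n,np.load(n+"0.npy")); 
    for name,c,zl,zh,r in(("lid",(.565,-.055),.086,.1,.035),("bar",(.562,-.197),.058,.075,.035),("house",(.562,-.197),.03,.055,.06)):
        m=(P[...,2]>zl)&(P[...,2]<zh)&(np.hypot(P[...,0]-c[0],P[...,1]-c[1])<r)
        Q=P[m]
        if len(Q)<5: print(n,name,len(Q));continue
        (c0,s,a)=cv2.minAreaRect(Q[:,:2].astype(np.float32)*1000)
        cc=cv2.minEnclosingCircle(Q[:,:2].astype(np.float32)*1000)
        print(n,name,len(Q),Q.mean(0).round(4),np.median(Q[:,2]).round(4),"rect",np.round(c0,1),np.round(s,1),a,"circ",cc)
E
python3 - <<'E'
import cv2
p=cv2.imread("pics/scene0.png");cv2.imwrite("pics/scc0.png",cv2.resize(p[180:300,220:360],None,fx=5,fy=5,interpolation=cv2.INTER_CUBIC))
E
```

```text
plate [[ 0.6186  0.0071  0.012 ]
 [ 0.6179 -0.2581  0.012 ]
 [ 0.5099 -0.2575  0.012 ]
 [ 0.5078  0.0083  0.012 ]]
lid [[ 0.5613 -0.056   0.091 ]]
sel bar [[ 0.562  -0.1988  0.067 ]
 [ 0.5825 -0.1854  0.067 ]
 [ 0.5446 -0.2122  0.067 ]] disc [[ 0.5642 -0.2012  0.044 ]]
dots [[ 0.5917 -0.176   0.048 ]
 [ 0.5997 -0.1998  0.048 ]
 [ 0.5919 -0.2234  0.048 ]]
pen [[ 0.4507 -0.0822  0.01  ]
 [ 0.4946 -0.2089  0.01  ]]
top lid 664 [ 0.5647 -0.0538  0.0914] 0.0914 rect [564.4 -53.9] [56.2 56.1] 1.269124150276184 circ ((565.0571899414062, -53.532779693603516), 29.552026748657227)
top bar 172 [ 0.5669 -0.1983  0.0669] 0.0669 rect [ 568.2 -198. ] [51.1 14. ] 37.84003829956055 circ ((566.8356323242188, -196.4229736328125), 25.604345321655273)
top house 1489 [ 0.5643 -0.1991  0.038 ] 0.0367 rect [ 565.7 -190.1] [ 87.6 105.5] 0.2369162142276764 circ ((563.384765625, -196.41786193847656), 59.073974609375)
scene lid 492 [ 0.5624 -0.0517  0.0904] 0.0905 rect [562.9 -52.7] [55.9 56.9] 33.127967834472656 circ ((563.2023315429688, -53.37654495239258), 29.785703659057617)
scene bar 135 [ 0.5652 -0.1959  0.0645] 0.0653 rect [ 566.1 -197.8] [50.  16.2] 39.73475646972656 circ ((566.9476318359375, -198.77699279785156), 25.046730041503906)
scene house 808 [ 0.5577 -0.1893  0.0376] 0.0357 rect [ 563.9 -192. ] [102.7  88. ] 89.87895965576172 circ ((564.0050048828125, -198.54867553710938), 58.209686279296875)
```

View pics/scc0.png

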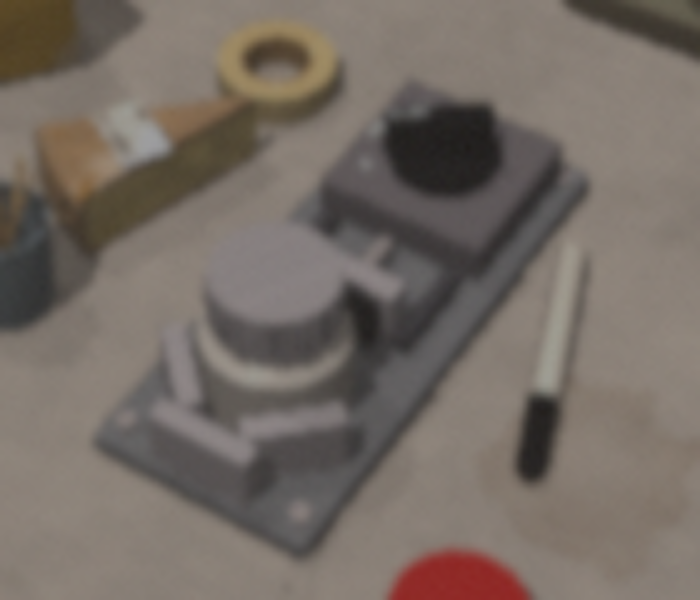

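```bash
cat >> h.py <<'E'
from scipy.spatial.transform import Rotation as Ro
def inc(p,phi):
    "increment from measured pose to TCP p, tool down with tool-x yaw phi"
    s=env.read_state();R0=Ro.from_rotvec(s["orientation"])
    x=np.array([np.cos(phi),np.sin(phi),0]);z=np.array([0,0,-1.]);Rt=Ro.from_matrix(np.c_[x,np.cross(z,x),z])
    return (R0.inv().apply(np.array(p)-s["tcp_pos"])*1000).round(1),(R0.inv()*Rt).as_rotvec().round(4)
def st():
    s=env.read_state();print(s["clock"],s["tcp_pos"].round(4),Ro.from_rotvec(s["orientation"]).as_matrix()[:,0].round(3),"F",s["contact_force"].round(1),"T",s["torque"].round(2),"w",round(s["grip_width"],4),"q",s["q"].round(2))
E
python3 -c "
from h import *
print(inc((.5647,-.1998,.14),.66-np.pi/2))"
```

```text
(array([-605.2,  596.5,   65.5]), array([-0.    ,  0.    ,  2.2338]))
```

Call:
carry_out([
  [0,-50,50,0,0,0,0.18],
  [0,-101,99,0,0,0,0.37],
  [0,-151,149,0,0,0,0.56],
  [0,-202,199,0,0,0,0.74],
  [0,-252,249,0,0,0,0.93],
  [0,-303,298,0,0,0,1.12],
  [0,-353,348,0,0,0,1.3],
  [0,-403,398,0,0,0,1.49],
  [0,-454,447,10,0,0,1.68],
  [0,-504,497,20,0,0,1.86],
  [0,-555,547,40,0,0,2.05],
  [0,-605,596,60,0,0,2.234],
])

```text
clock: 2.4
tcp_pos: [0.5135, -0.1132, 0.1688]
orientation: [-2.817, 1.391, -0.002]
contact_force: [1.6, 1.9, 0.4]
grip_width: 0.0938
```

```bash
python3 -c "
from h import *
st();print(inc((.5647,-.1998,.14),.66-np.pi/2))"
```

```text
2.4 [ 0.5135 -0.1132  0.1688] [ 0.608 -0.794  0.001] F [1.6 1.9 0.4] T [-0.03  0.1  -0.03] w 0.0938 q [-0.29  0.28  1.64  0.    1.23  0.63]
(array([99.8, 12. , 28.9]), array([-0.0006, -0.0008, -0.0067]))
```

Call:
carry_out([
  [0.3,0,0,0,0,0,0],
  [0.3,0,0,0,0,0,0],
])

```text
clock: 2.65
tcp_pos: [0.5124, -0.1108, 0.1689]
orientation: [-2.822, 1.381, 0.001]
contact_force: [-0.9, 1.7, 0.0]
grip_width: 0.0772
```

```bash
python3 -c "
from h import *
st();print(inc((.5647,-.1998,.14),.66-np.pi/2))"
```

```text
2.65 [ 0.5124 -0.1108  0.1689] [ 0.614 -0.789 -0.   ] F [-0.9  1.7  0. ] T [-0.04  0.13 -0.02] w 0.0772 q [-0.28  0.28  1.64  0.    1.23  0.63]
(array([102.4,  13.3,  28.8]), array([0.0001, 0.0004, 0.0009]))
```

Call:
carry_out([
  [0.4,50,7,15,0,0,0],
  [0.4,102.4,13.3,29,0,0,0],
  [0.4,102.4,13.3,60,0,0,0],
  [0.4,102.4,13.3,85,0,0,0],
  [0.4,102.4,13.3,85,0,0,0],
  [0.4,102.4,13.3,85,0,0,0],
])

```text
clock: 3.4
tcp_pos: [0.5656, -0.1996, 0.0857]
orientation: [-2.822, 1.38, -0.004]
contact_force: [0.5, 0.3, 0.5]
grip_width: 0.0566
```

```bash
python3 -c "
from h import *
st();print(inc((.5647,-.1998,.048),.66-np.pi/2))
for n in('scene','top'):
  p,d=env.camera(n);cv2.imwrite(f'pics/{n}1.png',cv2.resize(p[160:300,200:380],None,fx=4,fy=4,interpolation=cv2.INTER_CUBIC))"
```

```text
3.4 [ 0.5656 -0.1996  0.0857] [ 0.614 -0.789  0.002] F [0.5 0.3 0.5] T [-0.03  0.1   0.01] w 0.0566 q [-0.4   0.53  1.5   0.    1.12  0.51]
(array([-0.4,  0.9, 37.7]), array([-0.0011, -0.0019,  0.0013]))
```

View pics/scene1.png

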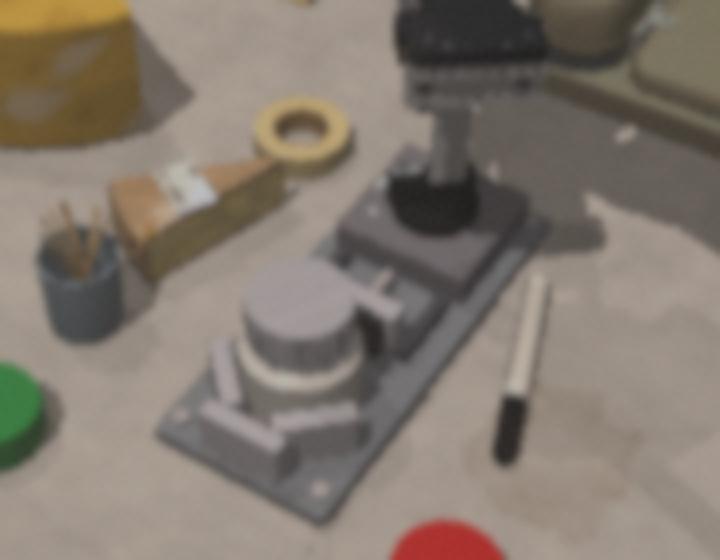

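The gripper is straddling the selector, with the near finger at about (450, 160) in the crop, and everything else is undisturbed. I'll go down and close.

Call:
carry_out([
  [0.4,-0.4,0.9,20,0,0,0],
  [0.4,-0.4,0.9,37,0,0,0],
  [0.4,-0.4,0.9,37,0,0,0],
  [1,-0.4,0.9,37,0,0,0],
  [1,-0.4,0.9,37,0,0,0],
  [1,-0.4,0.9,37,0,0,0],
  [1,-0.4,0.9,37,0,0,0],
])

```text
clock: 4.38
tcp_pos: [0.564, -0.2004, 0.0471]
orientation: [2.821, -1.382, 0.0]
contact_force: [0.5, -1.1, -0.4]
grip_width: 0.0203
```

```bash
python3 -c "
from h import *
st()"
```

```text
4.375 [ 0.564  -0.2004  0.0471] [ 0.613 -0.79   0.   ] F [ 0.5 -1.1 -0.4] T [-0.07  0.15 -0.01] w 0.0203 q [-0.4   0.57  1.52 -0.    1.05  0.51]
```

Call:
carry_out([
  [1,-0.4,0.4,0,0,0,0],
  [1,-0.4,0.4,0,0,0,0],
  [1,-0.4,0.4,0,0,0,0.05],
  [1,-0.4,0.4,0,0,0,0.15],
])

```text
clock: 4.88
tcp_pos: [0.5638, -0.2005, 0.0471]
orientation: [-2.708, 1.593, -0.002]
contact_force: [3.1, -0.9, -1.8]
grip_width: 0.0135
```

```bash
python3 -c "
from h import *
st();print(inc((.5645,-.2,.047),-.9108-1.4))"
```

```text
4.875 [ 0.5638 -0.2005  0.0471] [ 0.486 -0.874  0.001] F [ 3.1 -0.9 -1.8] T [-0.19 -0.43  0.15] w 0.0135 q [-0.4   0.57  1.52  0.    1.04  0.66]
(array([-0.1, -0.9,  0.1]), array([-1.3000e-03, -4.0000e-04,  1.2473e+00]))
```

Call:
carry_out([
  [1,0,0,0,0,0,0.12],
  [1,0,0,0,0,0,0.24],
  [1,0,0,0,0,0,0.36],
  [1,0,0,0,0,0,0.48],
  [1,0,0,0,0,0,0.6],
  [1,0,0,0,0,0,0.72],
  [1,0,0,0,0,0,0.84],
  [1,0,0,0,0,0,0.96],
  [1,0,0,0,0,0,1.08],
  [1,0,0,0,0,0,1.18],
  [1,0,0,0,0,0,1.25],
  [1,0,0,0,0,0,1.25],
])

```text
clock: 6.38
tcp_pos: [0.5639, -0.1996, 0.0471]
orientation: [-1.266, 2.874, 0.0]
contact_force: [4.3, 5.4, 0.1]
grip_width: 0.0138
```

```bash
python3 -c "
from h import *
st();print(inc((.5645,-.2,.047),-.9108-1.4))
p,d=env.camera('top');cv2.imwrite('pics/top2.png',cv2.resize(p[150:290,200:380],None,fx=4,fy=4,interpolation=cv2.INTER_CUBIC))"
```

```text
6.375 [ 0.5639 -0.1996  0.0471] [-0.675 -0.738 -0.001] F [4.3 5.4 0.1] T [ 1.01 -0.76  0.39] w 0.0138 q [-0.4   0.57  1.52  0.    1.04  1.91]
(array([-0.1, -0.7,  0.1]), array([-0.0004,  0.0013, -0.0006]))
```

View pics/top2.png

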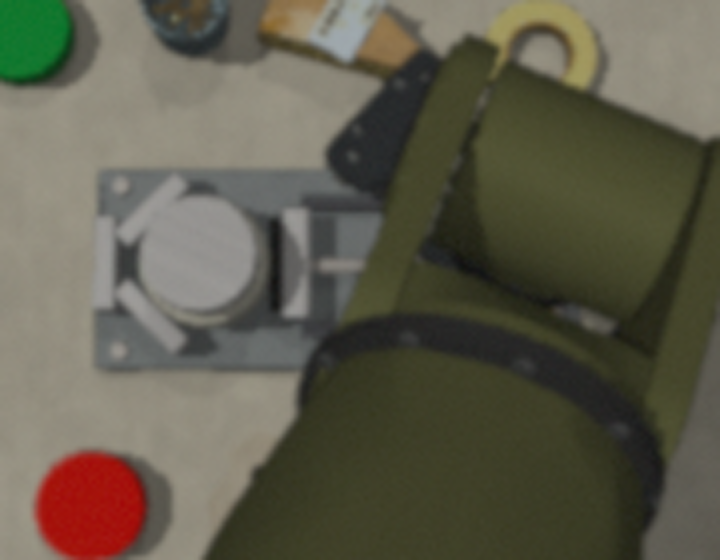

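The jaw has moved towards the jar. I'll turn a touch further, release, lift and check.

Call:
carry_out([
  [1,0,0,0,0,0,0.04],
  [1,0,0,0,0,0,0.04],
  [1,0,0,0,0,0,0.04],
  [0.4,0,0,0,0,0,0.04],
  [0.4,0,0,0,0,0,0.04],
  [0.4,0,0,0,0,0,0.02],
  [0.4,0,0,-45,0,0,0],
  [0.4,0,0,-95,0,0,0],
  [0.2,0,0,-95,0,0,0],
  [0,0,0,-95,0,0,0],
])

```text
clock: 7.68
tcp_pos: [0.563, -0.2003, 0.1412]
orientation: [1.268, -2.874, -0.001]
contact_force: [0.3, -0.5, 0.1]
grip_width: 0.073
```

```bash
python3 -c "
from h import *
st();print(inc((.564,-.0535,.14),-.55))"
```

```text
7.675 [ 0.563  -0.2003  0.1412] [-0.674 -0.739  0.   ] F [ 0.3 -0.5  0.1] T [ 0.04  0.11 -0.03] w 0.073 q [-0.4   0.46  1.45 -0.    1.23  1.91]
(array([-109.1,   98.2,    1.2]), array([ 8.0000e-04,  4.0000e-04, -1.7607e+00]))
```

Call:
carry_out([
  [0,-18,16,-10,0,0,-0.17],
  [0,-40,36,-20,0,0,-0.35],
  [0,-70,60,-40,0,0,-0.52],
  [0,-109,98,-40,0,0,-0.7],
  [0,-109,98,-40,0,0,-0.88],
  [0,-109,98,-40,0,0,-1.06],
  [0,-109,98,-40,0,0,-1.24],
  [0,-109,98,-40,0,0,-1.42],
  [0,-109,98,-40,0,0,-1.6],
  [0,-109,98,-40,0,0,-1.76],
  [0,-109,98,-40,0,0,-1.76],
  [0,-109,98,-40,0,0,-1.76],
])

```text
clock: 9.18
tcp_pos: [0.5643, -0.0537, 0.1811]
orientation: [3.021, -0.86, -0.002]
contact_force: [0.2, -0.3, -0.3]
grip_width: 0.0941
```

```bash
python3 -c "
from h import *
st()
for n in('scene','top'):
  p,d=env.camera(n);np.save(n+'3.npy',d);cv2.imwrite(f'pics/{n}3.png',cv2.resize(p[160:300,200:380],None,fx=4,fy=4,interpolation=cv2.INTER_CUBIC))"
```

```text
9.175 [ 0.5643 -0.0537  0.1811] [ 0.85  -0.527 -0.001] F [ 0.2 -0.3 -0.3] T [-0.13  0.06  0.01] w 0.0941 q [-0.16  0.36  1.5  -0.    1.28  0.39]
```

View pics/scene3.png

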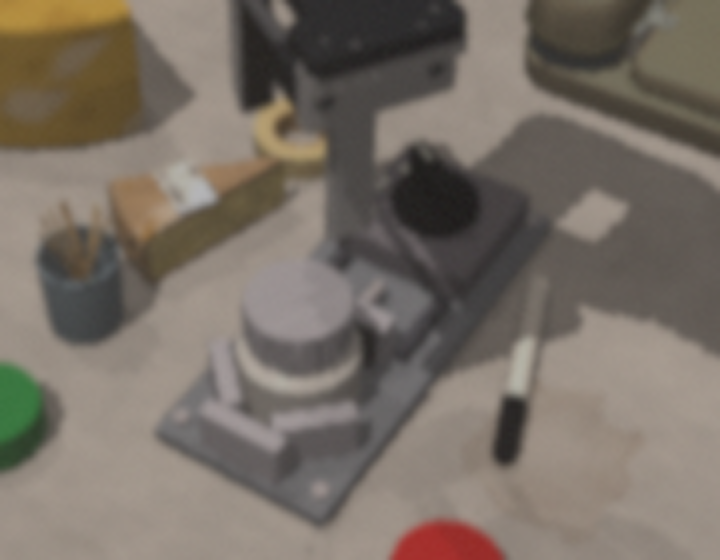

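View pics/top3.png

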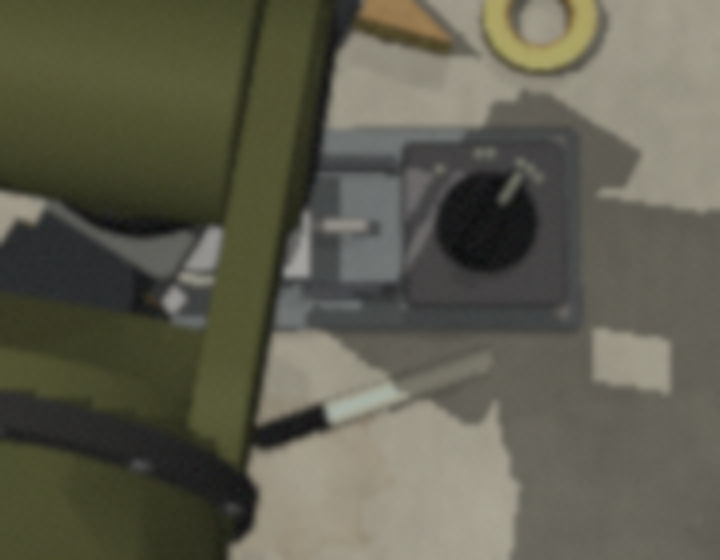

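```bash
python3 -c "
from h import *
for n in('top','scene'):
  P=cloud(n,np.load(n+'3.npy'))
  for name,c,zl,zh,r in(('lid',(.565,-.053),.085,.097,.04),('bar',(.5645,-.1998),.058,.075,.035)):
    Q=P[(P[...,2]>zl)&(P[...,2]<zh)&(np.hypot(P[...,0]-c[0],P[...,1]-c[1])<r)]
    if len(Q)>5: print(n,name,len(Q),Q.mean(0).round(4),cv2.minAreaRect(Q[:,:2].astype(np.float32)*1000),cv2.fitLine(Q[:,:2].astype(np.float32),cv2.DIST_L2,0,.01,.01).ravel()[:2])
"
```

```text
top lid 62 [ 0.5451 -0.0557  0.0913] ((546.1866455078125, -54.765777587890625), (13.647207260131836, 22.13909339904785), 79.86871337890625) [ 0.8764307  -0.48152804]
top bar 169 [ 0.5671 -0.2004  0.0666] ((568.5185546875, -201.48135375976562), (13.81078815460205, 52.33341598510742), 57.21263122558594) [ 0.8409604 -0.5410967]
scene lid 501 [ 0.5623 -0.0499  0.0903] ((563.3348999023438, -51.70473098754883), (57.0223388671875, 56.562469482421875), 12.307160377502441) [ 0.58896065 -0.80816174]
scene bar 113 [ 0.5643 -0.1981  0.0652] ((566.6875, -200.82135009765625), (13.73862361907959, 52.414337158203125), 55.974369049072266) [ 0.8467413  -0.53200483]
```

```bash
python3 -c "
from h import *
p,d=env.camera('top');P=cloud('top',d)
Q=P[(P[...,2]>.032)&(P[...,2]<.042)&(abs(P[...,0]-.564)<.06)&(abs(P[...,1]+.2)<.06)]
print(cv2.minAreaRect(Q[:,:2].astype(np.float32)*1000),np.median(Q[:,2]))
D=onz('top',[(200+x/4,160+y/4) for x,y in((440,169),(485,153),(530,171))],.036);print(D.round(4))
for y in(-.2,-.1995,-.198):print(np.arctan2(D[:,1]-y,D[:,0]-.565))
Q=P[(P[...,2]>.006)&(P[...,2]<.018)&(P[...,1]<-.09)&(P[...,1]>-.28)&(abs(P[...,0]-.564)<.07)]
print(cv2.minAreaRect(Q[:,:2].astype(np.float32)*1000))
i=cv2.resize(p[180:250,290:350],None,fx=8,fy=8,interpolation=cv2.INTER_CUBIC);cv2.imwrite('pics/sel4.png',i)
"
```

```text
((565.5099487304688, -200.4455108642578), (87.5302505493164, 84.68276977539062), 0.09960609674453735) 0.03628247292483705
[[ 0.5932 -0.1776  0.036 ]
 [ 0.6019 -0.2015  0.036 ]
 [ 0.5923 -0.2253  0.036 ]]
[ 0.67148003 -0.04187565 -0.74656313]
[ 0.66052145 -0.05540143 -0.7563358 ]
[ 0.6264983  -0.09583778 -0.7846043 ]
((557.1168212890625, -172.0880889892578), (124.41968536376953, 164.0208282470703), 0.29300257563591003)
```

View pics/sel4.png

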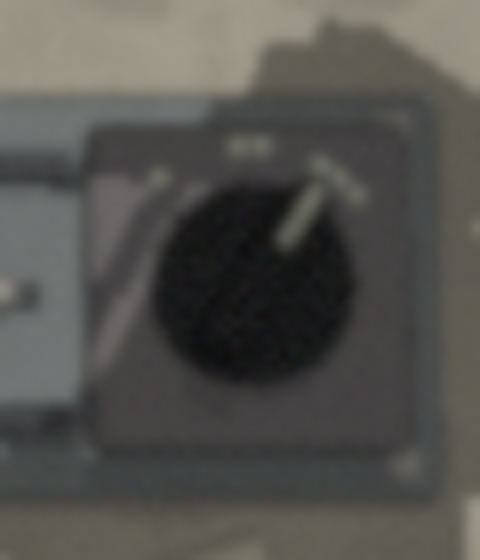

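The selector stands at about 1.28 rad, pointing at the three dots, and it stayed there after release. Now I'll grip the lid.

```bash
python3 -c "
from h import *
st();print(inc((.5645,-.0528,.066),-.555))"
```

```text
9.325 [ 0.5645 -0.0537  0.1817] [ 0.851 -0.525 -0.   ] F [ 0.5  0.2 -1.3] T [-0.08  0.08 -0.05] w 0.0941 q [-0.16  0.36  1.5  -0.    1.28  0.39]
(array([ -0.4,  -0.8, 115.7]), array([0.0001, 0.0003, 0.0022]))
```

Call:
carry_out([
  [0,-0.4,-0.8,50,0,0,0],
  [0,-0.4,-0.8,85,0,0,0],
  [0,-0.4,-0.8,105,0,0,0],
  [0,-0.4,-0.8,115,0,0,0],
  [0,-0.4,-0.8,115,0,0,0],
  [1,-0.4,-0.8,115,0,0,0],
  [1,-0.4,-0.8,115,0,0,0],
  [1,-0.4,-0.8,115,0,0,0],
  [1,-0.4,-0.8,115,0,0,0],
  [1,-0.4,-0.8,115,0,0,0],
])

```text
clock: 10.58
tcp_pos: [0.5643, -0.0526, 0.0671]
orientation: [-3.023, 0.855, 0.001]
contact_force: [-5.3, 2.2, 4.0]
grip_width: 0.0576
```

```bash
python3 -c "
from h import *
st();print(inc((.5645,-.0528,.066),-.555))"
```

```text
10.575 [ 0.5643 -0.0526  0.0671] [ 0.852 -0.524 -0.001] F [-5.3  2.2  4. ] T [0.4  1.11 0.04] w 0.0576 q [-0.16  0.49  1.61  0.    1.05  0.39]
(array([0.3, 0.1, 1.1]), array([0.0001, 0.0008, 0.004 ]))
```

Call:
carry_out([
  [1,-0.5,0,0,0,0,-0.04],
  [1,-0.5,0,0,0,0,-0.1],
  [1,-0.5,0,0,0,0,-0.18],
  [1,-0.5,0,0,0,0,-0.26],
  [1,-0.5,0,0,0,0,-0.34],
])

```text
clock: 11.2
tcp_pos: [0.5645, -0.0526, 0.067]
orientation: [-3.124, 0.327, -0.001]
contact_force: [-0.3, 0.7, 1.3]
grip_width: 0.0578
```

```bash
python3 -c "
from h import *
st()
for n in('scene',):
  p,d=env.camera(n);cv2.imwrite(f'pics/{n}5.png',cv2.resize(p[180:300,220:360],None,fx=5,fy=5,interpolation=cv2.INTER_CUBIC))"
```

```text
11.2 [ 0.5645 -0.0526  0.067 ] [ 0.978 -0.207  0.001] F [-0.3  0.7  1.3] T [ 0.04  0.14 -0.24] w 0.0578 q [-0.16  0.49  1.61  0.    1.05  0.05]
```

View pics/scene5.png

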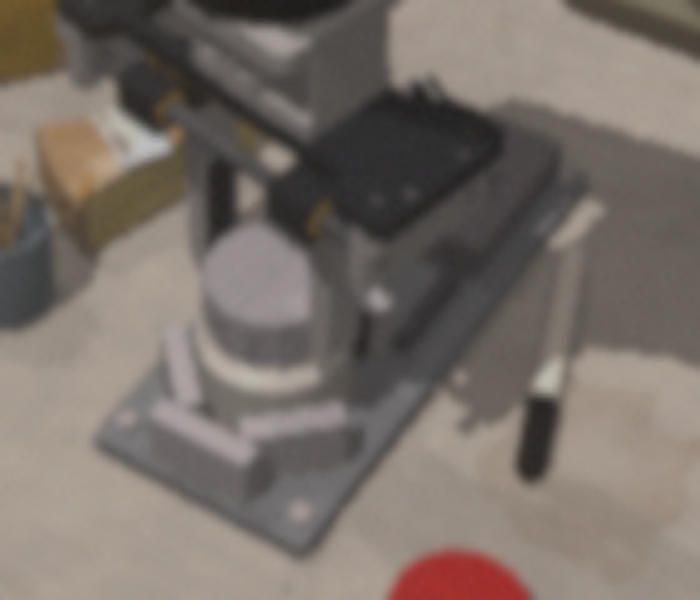

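Call:
carry_out([
  [1,0,0,0,0,0,-0.08],
  [1,0,0,0,0,0,-0.16],
  [1,0,0,0,0,0,-0.24],
  [1,0,0,0,0,0,-0.32],
  [1,0,0,0,0,0,-0.4],
  [1,0,0,0,0,0,-0.48],
  [1,0,0,0,0,0,-0.56],
  [1,0,0,0,0,0,-0.64],
  [1,0,0,0,0,0,-0.72],
  [1,0,0,0,0,0,-0.78],
  [1,0,0,0,0,0,-0.78],
])

```text
clock: 12.62
tcp_pos: [0.5651, -0.0527, 0.0681]
orientation: [3.014, 0.881, 0.004]
contact_force: [0.6, 0.5, 8.6]
grip_width: 0.0574
```

```bash
python3 -c "
from h import *
st()"
```

```text
12.625 [ 0.5651 -0.0527  0.0681] [0.843 0.538 0.002] F [0.6 0.5 8.6] T [0.03 0.14 0.07] w 0.0574 q [-0.16  0.48  1.61 -0.    1.05 -0.73]
```

The upward seal force of about 8.6 N and the vanished torque show the lid is free. Lifting straight up.

Call:
carry_out([
  [1,0,0,-2,0,0,0],
  [1,0,0,-5,0,0,0],
  [1,0,0,-9,0,0,0],
  [1,0,0,-14,0,0,0],
  [1,0,0,-19,0,0,0],
  [1,0,0,-24,0,0,0],
  [1,0,0,-30,0,0,0],
  [1,0,0,-36,0,0,0],
  [1,0,0,-42,0,0,0],
  [1,0,0,-42,0,0,0],
  [1,0,0,-42,0,0,0],
])

```text
clock: 14.0
tcp_pos: [0.5641, -0.0526, 0.1087]
orientation: [-3.015, -0.882, 0.0]
contact_force: [-0.2, 1.0, 0.1]
grip_width: 0.0575
```

```bash
python3 -c "
from h import *
st()
for n in('scene','top'):
  p,d=env.camera(n);cv2.imwrite(f'pics/{n}6.png',cv2.resize(p[160:300,200:380],None,fx=4,fy=4,interpolation=cv2.INTER_CUBIC))
  P=cloud(n,d)
  for name,c,zl,zh,r in(('lid',(.5645,-.053),.12,.14,.032),('bar',(.5645,-.1998),.058,.075,.035)):
    Q=P[(P[...,2]>zl)&(P[...,2]<zh)&(np.hypot(P[...,0]-c[0],P[...,1]-c[1])<r)]
    if len(Q)>5: print(n,name,len(Q),Q.mean(0).round(4),np.median(Q[:,2]),cv2.minAreaRect(Q[:,:2].astype(np.float32)*1000))
"
```

```text
14.0 [ 0.5641 -0.0526  0.1087] [ 0.842  0.539 -0.   ] F [-0.2  1.   0.1] T [-0.07 -0.03  0.06] w 0.0575 q [-0.16  0.43  1.58 -0.    1.13 -0.73]
scene lid 607 [ 0.5609 -0.0482  0.1309] 0.13192109101068894 ((563.624267578125, -51.633567810058594), (56.40446472167969, 58.902774810791016), 80.83711242675781)
scene bar 93 [ 0.56   -0.1951  0.0645] 0.06535531510341408 ((561.9671020507812, -197.38613891601562), (14.391242980957031, 41.837398529052734), 57.49979019165039)
top bar 165 [ 0.567  -0.2004  0.0668] 0.0668757278778842 ((568.5343627929688, -201.52957153320312), (13.772007942199707, 52.044593811035156), 57.43685531616211)
```

View pics/scene6.png

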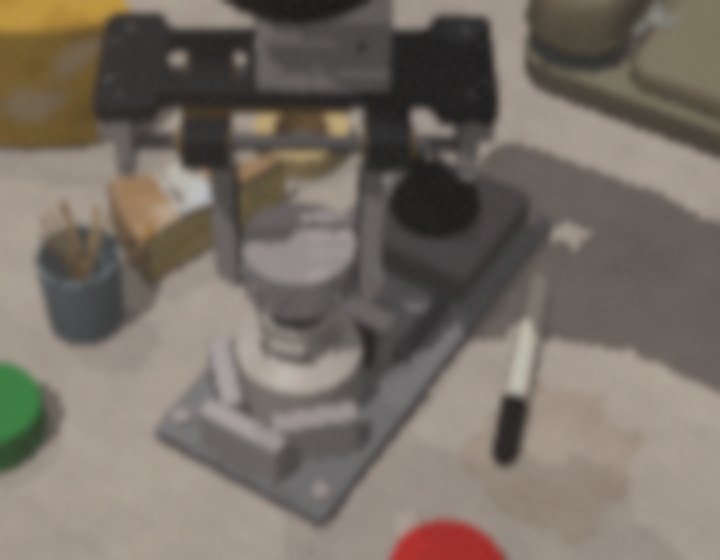

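View pics/top6.png

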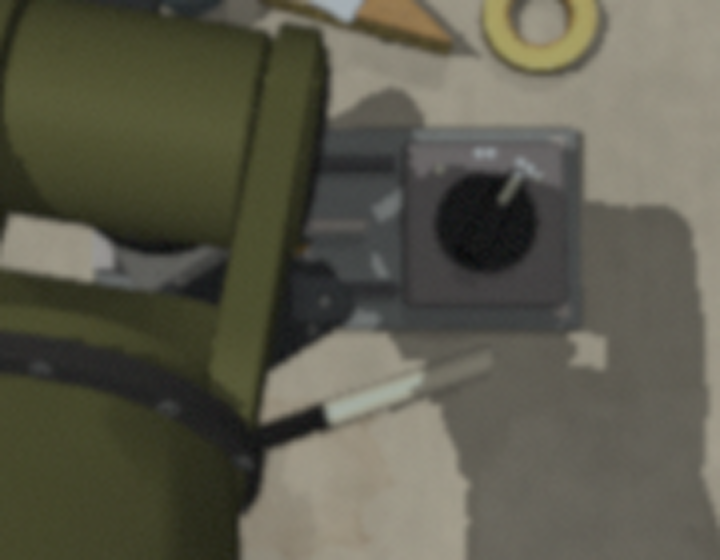

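The lid is held level at crop (300, 245), above the jar mouth at (290, 335). Its top is at z ≈ 0.132 m, so the lower edge is about 14 mm above the mouth. The selector hasn't moved and the bystanders are in place. Handing in.

```bash
python3 -c "
from h import *
st();print(env.hand_in())"
```

```text
14.1 [ 0.5641 -0.0526  0.1086] [ 0.842  0.539 -0.   ] F [-0.3 -0.5 -0.3] T [-0.07  0.03  0.06] w 0.0576 q [-0.16  0.43  1.58 -0.    1.13 -0.73]
the job is handed in; nothing more can be done
None
```

I turned the selector clockwise to three dots, unscrewed the lid about 1.12 rad anticlockwise, lifted it straight up 41 mm, and handed in still holding it at 14.1 s on the clock.

**Last checks:**
- **Lid:** it is still gripped (opening 57.6 mm) and the tool is vertical. Its top is at z ≈ 0.132 m, so the lower edge is about 14 mm above the mouth. It is centred over where it sat on the jar to within about 1–2 mm. Outside force on the tool is near zero.
- **Bystanders:** nothing visible moved in the last pictures. The arm hid part of the top view.

**Less certain:**
- **Selector:** I measured it at about 1.27–1.29 rad after release, which fits the described settling to 1.3. It did not move during the unscrewing, but that is only a small margin over the 1.25 limit.
- **Jar turning:** I could not see `jar_side` directly. The pictures show the jar upright between the jaw and V block. The torque during unscrewing was about 0.24 N m and dropped to about zero once the lid came free. Neither suggests the jar slipped.

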